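# Power the strip reader and present an LED bar to it

### The job

Get the LED bar read: slide the battery into the reader's shoe, all the way home until the catch clicks, and let go of it. Then pick up the LED bar, carry it over the top of the low wooden rack without hitting it, and hold it level, centred over the glass window and in line with it, hovering about 10 mm above the glass; the bar must never touch the reader. Finish while still holding the bar there, and leave the spool on the rack, the cup and the can undisturbed.

Things in the scene. Friction and masses are not known exactly. Their poses are not given: they have to be found in the camera images.
- battery: Loose grey battery, 0.3-0.42 kg, upright on the bench at the robot's right (-y). Origin: centre of underside; x along its 80 mm length, z up. Black foot 80 x 56 mm, 8 mm high; grey body 80 x 42 mm above it, up to 60 mm. Grip the body across its 42 mm (y), fingertips 20 mm or more above the underside to clear the rails. Fits either way round; a groove across the underside takes the catch.
- reader: Grey flat reader box fixed to the bench, 260 x 210 mm (x, y), its deck 30 mm high; origin at the centre of its underside on the bench. On the deck: at the left half (+y) the glass window, at the right half (-y) the battery shoe; both run along the reader's x. The reader stands ahead of the robot, turned by up to 0.3 rad.
- window (a point): Centre of the glass window, on the deck surface (flush, 30 mm above the bench); 50 mm to the +y side of the reader's centre. Axes are the reader's: the window is 200 mm along x, 40 mm along y, with a black border 8 mm wide.
- shoe_entry (a point): Point on the deck surface where the centre of the battery's underside is set down before sliding (115 mm before home, same axes as the reader). Here the whole battery is still clear of the rails; its front is about 4 mm short of the flared lead-ins.
- shoe_home (a point): Deck point under the battery's underside centre when fully home at the end stop (22 mm high). It slides along reader +x, its length along x, from entry to here between rails 90 mm long, 14 mm high, 72 mm over their outsides, 2 mm clear of the foot each side; lips overhang the foot by 4 mm, 2 mm above it, so it cannot go in from above. Passing the catch takes 2 to 5 N; the stop is rigid.
- catch (a joint): Sprung round steel catch in the shoe floor, at home position: 0 = fully up (m), about 0.0025 when the battery's foot holds it down; it springs back to 0 in the groove when the battery is home. It stands 2.5 mm above the deck.
- bar: Loose LED bar: plain aluminium profile 180 x 24 x 22 mm (x, y, z), a white board and five small clear lenses on top (4.5 mm more). Origin: centre of its flat underside, x along its length, z up. 0.13 to 0.25 kg. Grip across its 24 mm at the middle. Starts on the bench at the robot's left (+y), beyond the rack. May be presented either way round.
- rack: Low wooden pigeonhole rack fixed to the bench between bar and reader, 380 x 50 x 75 mm (x, y, z), long side along x; origin at the centre of its underside. It is the obstacle the bar is carried over.
- spool: Bystander: grey spool, 40 mm across and 40 mm high, standing loose on top of the rack (its top is 115 mm above the bench). Origin at the centre of its underside.
- cup: Bystander: white cup, 70 mm across, 85 mm high, loose on the bench. Origin at the centre of its underside.
- can: Bystander: plain aluminium can, 54 mm across, 100 mm high, loose on the bench. Origin at the centre of its underside.

How it is judged:
By the outcome, as a careful person would: the job done as asked, in the order asked, and still so for the second after the job is handed in, while the arm keeps its last pose, push and grip.
It also fails if it takes over 64 s, if anything falls off the work surface, if the arm or the gripper's body presses on something with over 40 N, if the wrist force passes 120 N, or if a joint passes its speed limit or range.

### The arm

A 7-joint arm with a two-finger parallel gripper is mounted at the origin on the work surface. World frame = base frame: x ahead of the robot, y to its left, z up, the work surface at z = 0. Lengths are in m, angles in rad, forces in N, time in s.
With the tool pointing down it reaches from about 0.4 to 0.85 m from the base axis. Payload 4.4 kg.
Tool frame: the origin (TCP) lies at the very end of the fingers, on their centre line; the grasp point (between the pads) lies 19 mm behind it (manip.pinch_z is the distance from the TCP to the grasp point, in m); y points along the fingers, x is the direction in which the jaws open and shut, and the axes are right-handed (so a half turn about y gives the same grasp; the last joint's range is limited). The gripper opens to 94 mm and grips with 3 to 60 N. Pads are 16 mm wide; open, the fingers measure 119 mm over their backs; the gripper's body (75 mm by 177 mm) begins 78 mm behind the grasp point.
Start: joints at [-1.331, 0.628, 0.038, 1.517, -0.027, 0.996, -0.02], TCP at [0.196, 0.62, 0.205] pointing down, gripper open.
Joint ranges: [-3.06, 3.06], [-0.37, 2.12], [-1.25, 1.32], [0.18, 2.47], [-1.1, 4.24], [0.23, 1.98], [-2.94, 2.94]. Speed limits (rad/s): [2.57, 2.57, 3.14, 3.14, 3.14, 3.14, 3.14].

### API

Orientations are given as a unit quaternion [w, x, y, z].
In Python, from plant import manip gives the robot as it stands.
- The arm moves only by the tool apply_moves, never from a script. Its arguments are lists of equal length, an entry for each row: "twist": the turn, a rotation vector about the tool's x, y, z in degrees, a list of three; "xyz": the shift along the tool's x, y, z in mm, a list of three; "fingers": the opening, from 0 (shut) to 1 (fully open). In form: {"twist": [[ax, ay, az], ...], "xyz": [[x, y, z], ...], "fingers": [fingers, ...]}. A call has 1 to 8 rows; each row shifts and turns the commanded pose from where the row before left it, along the tool's axes as they then stand; what a row does not reach is not made up. A row lasts 1/10 s, in which the tool goes at most 50 mm and 8.59 degrees, less where a joint would pass 70% of its speed; a pose out of reach is approached as far as the arm can. A call with a gripper value outside its range is refused whole. The fingers move at their own pace and stop on an object; "force" is the grip in N (left out, the last holds). Time passes only in rows, so rows that do not move let the fingers close. It gives the time, the measured TCP pose, the force and the opening at its end, in the units of the state.
- manip.state(): the state, without advancing time (a new reading comes with each control period).
- manip.grab_frame(name): name is "scene" or "side" or "wrist"; returns (picture, depth): 420x560x3 uint8, red, green, blue; 420x560 float32, m along the optical axis (not along the pixel's ray), 0 where there is no reading.
- manip.get_calibration(name): a dict with "fx", "fy", "cx", "cy" (pixels), "xyz" and "rotation" of the camera in the world; the wrist camera has in their place "mount" (4x4, takes a point from camera to tool coordinates, whose origin is the TCP and whose axes are the tool frame's). Camera axes: x right, y down, z forward; pixel columns grow to the right and rows downward; lengths in m; the calibration is good to about 2 mm. A picture is of the moment at which its call begins: read the wrist's pose just before it. get_calibration takes no time and is no camera call.
- manip.hand_in(): hands the job in, once; it reports no verdict.
The state is a dict: "time": time; "joints": joint angles; "joint_velocities": joint speeds; "tau": joint torques, N m; "tcp_pos": TCP position; "eef_rot": TCP orientation; "force": force on the tool from outside, world axes, zero at the start; "torque": the same for the moment, N m; "finger_gap": finger opening in m.
Only numpy, scipy, OpenCV 4.12 (cv2) and the standard library are available. Lean on these libraries where they do the work, as an engineer would, in place of code of your own. Each camera call takes 0.05 s, during which the arm holds its last target. There are 200 camera calls.

## Working session

There is one attempt and no reset: what is moved stays moved. The work goes in short steps, Python scripts to look and compute and a tool call to move; the robot and the scene stay as the last step left them, time stands still between calls to the robot, and variables do not carry over. Pictures are saved under pics/ and viewed, about 8 in all and at most 12, crops included, and the job is handed in when it is done.

Besides the shell and the picture viewer there is one more tool, called by a JSON object that holds its "name" and its "arguments", one argument or row to a line. apply_moves: Moves the arm, as the interface text tells. Its arguments: {"type":"object","properties":{"twist":{"type":"array","items":{"type":"array","items":{"type":"number"}}},"xyz":{"type":"array","items":{"type":"array","items":{"type":"number"}}},"fingers":{"type":"array","items":{"type":"number"}},"force":{"type":"number"}},"required":["twist","xyz","fingers"]}

```bash
mkdir -p pics; cat > h.py <<'E'
import numpy as np, cv2
from scipy.spatial.transform import Rotation as R
from plant import manip
def rot(q):
    q=np.asarray(q,float)
    return q if q.shape==(3,3) else R.from_quat(q[[1,2,3,0]]).as_matrix()
def cam(n):
    c=manip.get_calibration(n)
    if 'mount' in c:
        s=manip.state(); M=np.array(c['mount']); A=rot(s['eef_rot'])
        return c, A@M[:3,:3], A@M[:3,3]+np.array(s['tcp_pos'])
    return c, rot(c['rotation']), np.array(c['xyz'])
def grab(n,save=None):
    K=cam(n); p,d=manip.grab_frame(n)
    if save: cv2.imwrite('pics/'+save,p[:,:,::-1])
    return K,p,d
def cloud(K,d):
    c,A,t=K; v,u=np.mgrid[:d.shape[0],:d.shape[1]]
    P=np.stack([(u-c['cx'])/c['fx']*d,(v-c['cy'])/c['fy']*d,d],-1)
    W=P@A.T+t; W[d<=0]=np.nan; return W
def ray(K,uv,z):
    c,A,t=K; uv=np.atleast_2d(np.asarray(uv,float))
    D=np.c_[(uv[:,0]-c['cx'])/c['fx'],(uv[:,1]-c['cy'])/c['fy'],np.ones(len(uv))]@A.T
    return t+D*((z-t[2])/D[:,2])[:,None]
E
python3 - <<'E'
from h import *
s=manip.state(); print({k:np.round(v,3) for k,v in s.items()})
for n in ('scene','side','wrist'):
    c=manip.get_calibration(n); print(n,{k:np.round(v,3).tolist() for k,v in c.items()})
ims=[]
for n in ('scene','side'):
    K,p,d=grab(n,n+'0.png'); np.savez('/tmp/'+n,p=p,d=d); ims.append(p)
print(np.nanmin(d),d.max())
E
```

```text
{'time': np.float64(0.0), 'joints': array([-1.331,  0.629,  0.038,  1.518, -0.027,  0.996, -0.02 ]), 'joint_velocities': array([-0.   ,  0.   ,  0.001, -0.001, -0.   , -0.   , -0.001]), 'tau': array([-2.0000e-03, -5.4972e+01,  1.1440e+00, -1.8663e+01, -5.2000e-02,
        2.4000e-02,  0.0000e+00]), 'tcp_pos': array([0.195, 0.619, 0.205]), 'eef_rot': array([-0.57 ,  0.571,  0.418, -0.419]), 'force': array([-0.08 , -0.057,  0.358]), 'torque': array([-0.015,  0.025, -0.034]), 'finger_gap': np.float64(0.094)}
scene {'fx': 511.508, 'fy': 511.508, 'cx': 268.16, 'cy': 213.105, 'xyz': [0.915, 0.54, 1.051], 'rotation': [-0.086, 0.274, 0.917, -0.277]}
side {'fx': 536.792, 'fy': 536.792, 'cx': 281.809, 'cy': 201.068, 'xyz': [-0.082, -0.772, 0.756], 'rotation': [-0.438, 0.837, -0.291, 0.153]}
wrist {'fx': 325.562, 'fy': 325.562, 'cx': 273.014, 'cy': 208.006, 'mount': [[1.0, -0.002, -0.001, 0.0], [0.0, -0.236, 0.972, -0.178], [-0.002, -0.972, -0.236, 0.068], [0.0, 0.0, 0.0, 1.0]]}
0.0 3.9998896
```

View pics/scene0.png

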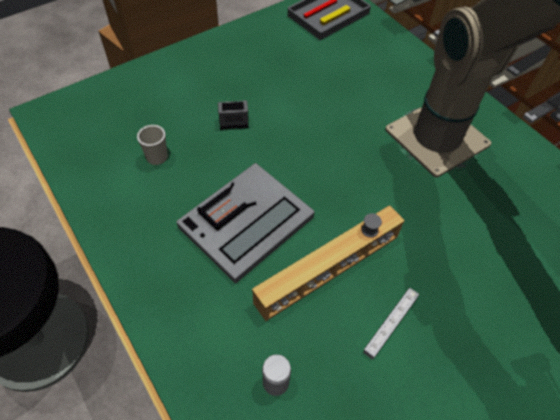

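View pics/side0.png

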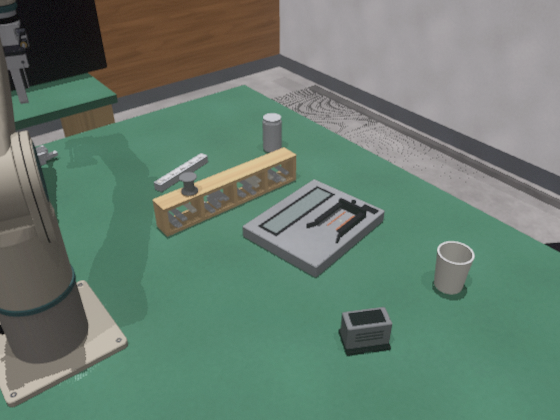

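The scene view shows the battery (233,115), cup (153,143), reader (245,220) with its shoe on the upper left, rack from (255,295) to (400,225) with the spool at (372,224), bar (391,322) and can (277,373). The side view agrees.

```bash
cat > m1.py <<'E'
from h import *
W=[];C=[];
for n in ('scene','side'):
    f=np.load(f'/tmp/{n}.npz'); K=cam(n); w=cloud(K,f['d']); 
    g=(np.isfinite(w[...,2]))&(w[...,0]>.2)&(w[...,0]<1.1)&(abs(w[...,1])<.7)
    print(n,'bench z',np.median(w[g&(abs(w[...,2])<.015)][:,2]))
    P=w[g]; W.append(P)
# separate blobs on a 4mm grid of z>15mm
for n,P in zip(('scene','side'),W):
    P=P[(P[:,2]>.014)&(P[:,2]<.16)]
    ij=((P[:,:2]-[.2,-.7])/.004).astype(int); m=np.zeros((226,351),np.uint8); m[ij[:,0],ij[:,1]]=1
    m=cv2.morphologyEx(m,cv2.MORPH_CLOSE,np.ones((3,3)))
    k,L=cv2.connectedComponents(m); lab=L[ij[:,0],ij[:,1]]
    for i in range(1,k):
        Q=P[lab==i]
        if len(Q)<60: continue
        zt=np.percentile(Q[:,2],98); T=Q[Q[:,2]>zt-.012]
        r=cv2.minAreaRect((T[:,:2]*1000).astype(np.float32))
        print(n,len(Q),'ztop %.3f'%zt,'top rect c',np.round(r[0],0),'size',np.round(r[1],0),'ang %.1f'%r[2])
        if len(Q)>1500:
            D=Q[abs(Q[:,2]-.03)<.006]
            if len(D)>1000: print('   deck',cv2.minAreaRect((D[:,:2]*1000).astype(np.float32)))
E
python3 m1.py
```

```text
scene bench z -0.00021020651880321317
side bench z -0.0003708451231522192
scene 4655 ztop 0.115 top rect c [387. 163.] size [40. 38.] ang 48.7
scene 928 ztop 0.028 top rect c [462. 344.] size [182.  24.] ang 16.9
scene 663 ztop 0.063 top rect c [ 435. -350.] size [53. 80.] ang 62.9
scene 8328 ztop 0.046 top rect c [586. -44.] size [254. 200.] ang 10.3
   deck ((583.999755859375, -46.97845458984375), (262.15081787109375, 211.97381591796875), 10.490177154541016)
scene 833 ztop 0.086 top rect c [ 673. -354.] size [69. 71.] ang 13.6
scene 922 ztop 0.102 top rect c [738. 311.] size [49. 49.] ang 35.6
side 112 ztop 0.033 top rect c [217. 652.] size [34. 53.] ang 0.9
side 4221 ztop 0.114 top rect c [386. 158.] size [37. 38.] ang 42.5
side 440 ztop 0.026 top rect c [462. 340.] size [184.  32.] ang 17.4
side 1684 ztop 0.062 top rect c [ 436. -355.] size [44. 81.] ang 62.1
side 7017 ztop 0.046 top rect c [583. -68.] size [248. 159.] ang 6.5
   deck ((583.825927734375, -51.364044189453125), (264.5904846191406, 214.7069854736328), 11.140905380249023)
side 1499 ztop 0.086 top rect c [ 673. -358.] size [72. 68.] ang 34.4
side 638 ztop 0.101 top rect c [736. 304.] size [53. 47.] ang 52.3
```

```bash
cat > m2.py <<'E'
from h import *
a=np.radians(10.7); c0=np.array([.584,-.049]); ex=np.array([np.cos(a),np.sin(a)]); ey=np.array([-ex[1],ex[0]])
for n in ('scene','side'):
    f=np.load(f'/tmp/{n}.npz'); K=cam(n); w=cloud(K,f['d']); p=f['p'].astype(int)
    q=np.stack([(w[...,:2]-c0)@ex,(w[...,:2]-c0)@ey],-1)*1000; z=w[...,2]*1000
    inb=(abs(q[...,0])<128)&(abs(q[...,1])<102)
    m=inb&(z>37)&(z<70); Q=np.c_[q[m],z[m]]
    print(n,'raised',len(Q))
    for lo in range(-110,130,10):
        B=Q[(Q[:,0]>=lo)&(Q[:,0]<lo+10)]
        if len(B): print(lo,len(B),'y',np.round(np.percentile(B[:,1],[0,10,50,90,100])),'z',np.round(np.percentile(B[:,2],[50,95])))
    g=inb&(q[...,1]>10)&(p.sum(-1)<90)
    if g.sum()>50: print('border',g.sum(),cv2.minAreaRect(q[g].astype(np.float32)))
    r=(z>66)&(z<83)&(w[...,1]>.02)&(w[...,1]<.3)&(w[...,0]>.3)&(w[...,0]<.8)
    print('rack',cv2.minAreaRect((w[r][:,:2]*1000).astype(np.float32)))
E
python3 m2.py
```

```text
scene raised 567
-100 1 y [-26. -26. -26. -26. -26.] z [37. 37.]
-70 1 y [58. 58. 58. 58. 58.] z [37. 37.]
-50 1 y [-93. -93. -93. -93. -93.] z [38. 38.]
-40 15 y [-89. -87. -11.  -6.  -5.] z [39. 44.]
-30 14 y [-86. -84. -15. -11. -10.] z [40. 42.]
-20 43 y [-86. -80. -25. -12. -11.] z [43. 47.]
-10 43 y [-86. -81. -24. -13. -11.] z [43. 46.]
0 45 y [-86. -81. -25. -12.  53.] z [43. 47.]
10 43 y [-85. -81. -24. -13. -11.] z [43. 47.]
20 43 y [-84. -82. -27. -14. -12.] z [44. 47.]
30 41 y [-86. -82. -25. -13. -11.] z [43. 47.]
40 46 y [-87. -81. -24. -13. -11.] z [43. 46.]
50 42 y [-83. -82. -48. -14. -12.] z [44. 47.]
60 40 y [-85. -81. -30. -14. -11.] z [44. 50.]
70 148 y [-85. -76. -45. -16. -10.] z [50. 55.]
110 1 y [-22. -22. -22. -22. -22.] z [39. 39.]
border 92 ((1.0591049194335938, 50.17357635498047), (209.64683532714844, 52.468563079833984), 0.09475730359554291)
rack ((493.4932861328125, 162.96681213378906), (382.571044921875, 52.50576400756836), 0.5736773610115051)
side raised 584
-50 7 y [-96. -94. -14. -12. -10.] z [40. 41.]
-40 16 y [-93. -92. -54. -12. -10.] z [40. 41.]
-30 25 y [-91. -88. -24. -17. -15.] z [40. 44.]
-20 48 y [-89. -87. -77. -19. -16.] z [43. 45.]
-10 41 y [-89. -87. -79. -19. -15.] z [43. 46.]
0 39 y [-89. -88. -28. -18. -15.] z [43. 46.]
10 36 y [-89. -87. -78. -19. -17.] z [43. 45.]
20 43 y [-88. -87. -76. -19. -16.] z [43. 46.]
30 30 y [-88. -86. -77. -21. -17.] z [43. 46.]
40 38 y [-88. -87. -75. -21. -15.] z [44. 46.]
50 36 y [-88. -87. -78. -18. -16.] z [43. 47.]
60 82 y [-89. -84. -51. -21. -14.] z [44. 54.]
70 139 y [-88. -82. -54. -24. -15.] z [49. 52.]
80 4 y [-83. -77. -58. -25. -14.] z [49. 49.]
rack ((542.843994140625, 173.1275634765625), (482.4953308105469, 151.02459716796875), 16.081750869750977)
```

```bash
cat >> h.py <<'E'
def plan(p,yaw=None):
    """p TCP target mm (world), yaw deg wanted for tool x axis; prints turn then shift in tool axes after the turn"""
    s=manip.state(); A=rot(s['eef_rot']); t=np.array(s['tcp_pos'])*1000
    y0=np.degrees(np.arctan2(A[1,0],A[0,0]))
    if yaw is None: yaw=y0
    for y in (yaw,yaw+180):
        a=np.radians(y); X=np.array([np.cos(a),np.sin(a),0]); Y=np.array([0,0,-1.]); B=np.stack([X,Y,np.cross(X,Y)],1)
        print('yaw now %.2f ->%.1f'%(y0,y),'twist',np.round(np.degrees(R.from_matrix(A.T@B).as_rotvec()),2),'shift',np.round(B.T@(np.array(p)-t),1),'j7',np.round(s['joints'][6],2))
def rep():
    s=manip.state(); A=rot(s['eef_rot']); print('t %.2f'%s['time'],'tcp',np.round(np.array(s['tcp_pos'])*1000,1),'F',np.round(s['force'],1),'gap %.4f'%s['finger_gap'],'yaw %.2f'%np.degrees(np.arctan2(A[1,0],A[0,0])),'toolY',np.round(A[:,1],3))
E
python3 -c "
from h import *
rep(); plan([500,300,230]); plan([530,-100,230]); plan([435,-352,160],62.5)
print(rot(manip.state()['eef_rot']))"
```

```text
t 0.10 tcp [195.5 619.3 204.7] F [-0.8  0.3  0.2] gap 0.0940 yaw 72.48 toolY [-0.    -0.002 -1.   ]
yaw now 72.48 ->72.5 twist [ 0.    0.   -0.09] shift [-212.8  -25.3 -386.5] j7 -0.02
yaw now 72.48 ->252.5 twist [-1.5e-01 -1.8e+02 -0.0e+00] shift [212.8 -25.3 386.5] j7 -0.02
yaw now 72.48 ->72.5 twist [ 0.    0.   -0.09] shift [-585.2  -25.3 -535.6] j7 -0.02
yaw now 72.48 ->252.5 twist [-1.5e-01 -1.8e+02 -0.0e+00] shift [585.2 -25.3 535.6] j7 -0.02
yaw now 72.48 ->62.5 twist [ 0.01  9.98 -0.09] shift [-751.    44.7 -661. ] j7 -0.02
yaw now 72.48 ->242.5 twist [-1.4000e-01 -1.7002e+02 -2.0000e-02] shift [751.   44.7 661. ] j7 -0.02
[[ 3.01040098e-01 -4.57546000e-04 -9.53611373e-01]
 [ 9.53610056e-01 -1.58486881e-03  3.01040443e-01]
 [-1.64908877e-03 -9.99998639e-01 -4.07885961e-05]]
```

{"name": "apply_moves", "arguments": {
  "twist": [
    [0, 0, 0],
    [0, 0, 0],
    [0, 0, 0],
    [0, 0, 0],
    [0, 0, 0],
    [0, 0, 0],
    [0, 0, 0],
    [0, 0, 0]
  ],
  "xyz": [
    [-24, -3, -43],
    [-24, -3, -43],
    [-24, -3, -43],
    [-24, -3, -43],
    [-24, -3, -43],
    [-24, -3, -43],
    [-24, -3, -43],
    [-24, -3, -43]
  ],
  "fingers": [1, 1, 1, 1, 1, 1, 1, 1]
}}

```text
time: 0.9
tcp_pos: [0.4668, 0.3315, 0.2294]
eef_rot: [0.57, -0.57, -0.418, 0.418]
force: [-0.2, 0.4, -1.0]
finger_gap: 0.0938
```

{"name": "apply_moves", "arguments": {
  "twist": [
    [0, 8.5, 0],
    [0, 8.5, 0],
    [0, 8.5, 0],
    [0, 8.5, 0],
    [0, 8.5, 0],
    [0, 8.5, 0],
    [0, 8.5, 0],
    [0, 8.5, 0]
  ],
  "xyz": [
    [0, 0, 0],
    [0, 0, 0],
    [0, 0, 0],
    [0, 0, 0],
    [0, 0, 0],
    [0, 0, 0],
    [0, 0, 0],
    [0, 0, 0]
  ],
  "fingers": [1, 1, 1, 1, 1, 1, 1, 1]
}}

```text
time: 1.7
tcp_pos: [0.4655, 0.3331, 0.2291]
eef_rot: [-0.706, 0.707, 0.025, -0.026]
force: [-0.2, 0.4, -0.2]
finger_gap: 0.094
```

```bash
python3 -c "
from h import *
rep(); plan([540,-100,230]); plan([435,-352,170],62.5)"
```

```text
t 1.70 tcp [465.5 333.1 229.1] F [-0.2  0.4 -0.2] gap 0.0940 yaw 4.14 toolY [-0.001 -0.001 -1.   ]
yaw now 4.14 ->4.1 twist [ 0.03  0.   -0.05] shift [  43.    -0.9 -437.3] j7 -0.38
yaw now 4.14 ->184.1 twist [-7.0e-02 -1.8e+02 -4.0e-02] shift [-43.   -0.9 437.3] j7 -0.38
yaw now 4.14 ->62.5 twist [-0.000e+00 -5.836e+01 -5.000e-02] shift [-621.8   59.1 -289.2] j7 -0.38
yaw now 4.14 ->242.5 twist [ 6.0000e-02  1.2164e+02 -0.0000e+00] shift [621.8  59.1 289.2] j7 -0.38
```

{"name": "apply_moves", "arguments": {
  "twist": [
    [0, 0, 0],
    [0, 0, 0],
    [0, 0, 0],
    [0, 0, 0],
    [0, 0, 0],
    [0, 0, 0],
    [0, 0, 0],
    [0, 0, 0]
  ],
  "xyz": [
    [5, 0, -48],
    [5, 0, -48],
    [5, 0, -48],
    [5, 0, -48],
    [5, 0, -48],
    [5, 0, -48],
    [5, 0, -48],
    [5, 0, -48]
  ],
  "fingers": [1, 1, 1, 1, 1, 1, 1, 1]
}}

```text
time: 2.5
tcp_pos: [0.5356, -0.0483, 0.2293]
eef_rot: [0.707, -0.706, -0.028, 0.028]
force: [0.5, 1.1, -0.7]
finger_gap: 0.0939
```

{"name": "apply_moves", "arguments": {
  "twist": [
    [0, 0, 0],
    [0, 0, 0],
    [0, 0, 0],
    [0, 0, 0],
    [0, 0, 0],
    [0, 0, 0],
    [0, 0, 0],
    [0, 0, 0]
  ],
  "xyz": [
    [-15, 7, -37],
    [-15, 7, -37],
    [-15, 7, -37],
    [-15, 7, -37],
    [-15, 7, -37],
    [-15, 7, -37],
    [-15, 7, -37],
    [-15, 7, -37]
  ],
  "fingers": [1, 1, 1, 1, 1, 1, 1, 1]
}}

```text
time: 3.3
tcp_pos: [0.4385, -0.3522, 0.1729]
eef_rot: [0.707, -0.706, -0.028, 0.028]
force: [0.2, 0.3, 0.2]
finger_gap: 0.0942
```

{"name": "apply_moves", "arguments": {
  "twist": [
    [0, 8.1, 0],
    [0, 8.1, 0],
    [0, 8.1, 0],
    [0, 8.1, 0],
    [0, 8.1, 0],
    [0, 8.1, 0],
    [0, 8.1, 0],
    [0, 8.1, 0]
  ],
  "xyz": [
    [0, 0, 0],
    [0, 0, 0],
    [0, 0, 0],
    [0, 0, 0],
    [0, 0, 0],
    [0, 0, 0],
    [0, 0, 0],
    [0, 0, 0]
  ],
  "fingers": [1, 1, 1, 1, 1, 1, 1, 1]
}}

```text
time: 4.1
tcp_pos: [0.4391, -0.3506, 0.1731]
eef_rot: [0.61, -0.61, 0.357, -0.357]
force: [0.2, -0.3, -0.1]
finger_gap: 0.0941
```

{"name": "apply_moves", "arguments": {
  "twist": [
    [0, 8.1, 0],
    [0, 8.1, 0],
    [0, 8.1, 0],
    [0, 8.1, 0],
    [0, 8.1, 0],
    [0, 8.1, 0],
    [0, 8.1, 0],
    [0, 0, 0]
  ],
  "xyz": [
    [0, 0, 0],
    [0, 0, 0],
    [0, 0, 0],
    [0, 0, 0],
    [0, 0, 0],
    [0, 0, 0],
    [0, 0, 0],
    [0, 0, 0]
  ],
  "fingers": [1, 1, 1, 1, 1, 1, 1, 1]
}}

```text
time: 4.9
tcp_pos: [0.439, -0.3506, 0.1728]
eef_rot: [0.369, -0.37, 0.603, -0.603]
force: [0.2, 0.0, -0.8]
finger_gap: 0.0936
```

```bash
python3 - <<'E'
from h import *
rep(); K,p,d=grab('wrist','w1.png'); W=cloud(K,d)
plan([435,-352,170],-117.5)
g=(W[...,2]>.05)&(W[...,2]<.075)&(abs(W[...,0]-.435)<.09)&(abs(W[...,1]+.352)<.09)
r=cv2.minAreaRect((W[g][:,:2]*1000).astype(np.float32)); print('body top',g.sum(),r, np.median(W[g][:,2]))
g=(W[...,2]>.003)&(W[...,2]<.075)&(abs(W[...,0]-.435)<.09)&(abs(W[...,1]+.352)<.09)
r=cv2.minAreaRect((W[g][:,:2]*1000).astype(np.float32)); print('all',g.sum(),r)
E
```

```text
t 4.90 tcp [ 439.  -350.6  172.8] F [ 0.2  0.  -0.8] gap 0.0936 yaw -117.03 toolY [-0.002  0.    -1.   ]
yaw now -116.84 ->-117.5 twist [0.07 0.66 0.03] shift [ 3.1  2.9 -3. ] j7 -0.7
yaw now -116.84 ->62.5 twist [ 4.0000e-02 -1.7934e+02 -1.0000e-01] shift [-3.1  2.9  3. ] j7 -0.7
body top 3793 ((436.8377380371094, -353.9154968261719), (42.0350341796875, 79.92642211914062), 61.32814407348633) 0.05953062627206723
all 4476 ((436.802734375, -354.0185852050781), (56.127098083496094, 80.05950927734375), 61.31895446777344)
```

View pics/w1.png

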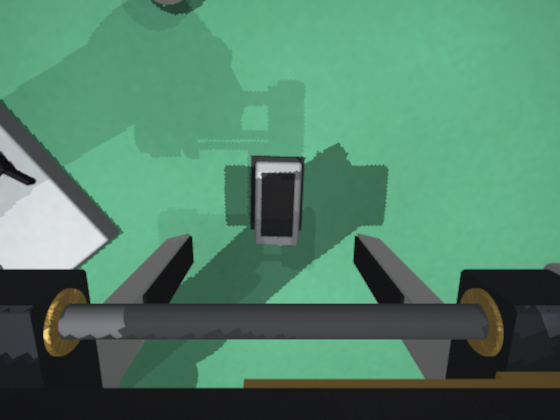

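The wrist view shows the battery at (277,200) between the open fingers. It measures 42×80 mm at the body and 56×80 mm at the foot, as specified, so I'll align and descend.

```bash
python3 -c "
from h import *
plan([436.8,-354,27],-118.7)"
```

```text
yaw now -116.84 ->-118.7 twist [0.07 1.86 0.03] shift [  4.  145.9  -0.4] j7 -0.7
yaw now -116.84 ->61.3 twist [ 5.0000e-02 -1.7814e+02 -1.0000e-01] shift [ -4.  145.9   0.4] j7 -0.7
```

{"name": "apply_moves", "arguments": {
  "twist": [
    [0, 1.9, 0],
    [0, 0, 0],
    [0, 0, 0],
    [0, 0, 0],
    [0, 0, 0],
    [0, 0, 0],
    [0, 0, 0],
    [0, 0, 0]
  ],
  "xyz": [
    [0, 0, 0],
    [4, 0, 0],
    [0, 40, 0],
    [0, 40, 0],
    [0, 30, 0],
    [0, 20, 0],
    [0, 16, 0],
    [0, 0, 0]
  ],
  "fingers": [1, 1, 1, 1, 1, 1, 1, 1]
}}

```text
time: 5.75
tcp_pos: [0.4364, -0.3538, 0.0259]
eef_rot: [0.359, -0.36, 0.61, -0.608]
force: [-0.5, -0.3, 0.3]
finger_gap: 0.0942
```

{"name": "apply_moves", "arguments": {
  "twist": [
    [0, 0, 0],
    [0, 0, 0],
    [0, 0, 0],
    [0, 0, 0],
    [0, 0, 0],
    [0, 0, 0],
    [0, 0, 0],
    [0, 0, 0]
  ],
  "xyz": [
    [0, 0, 0],
    [0, 0, 0],
    [0, 0, 0],
    [0, 0, 0],
    [0, 0, 0],
    [0, 0, 0],
    [0, 0, 0],
    [0, 0, 0]
  ],
  "fingers": [0.3, 0.3, 0.3, 0.3, 0.3, 0.3, 0.3, 0.3],
  "force": 25
}}

```text
time: 6.55
tcp_pos: [0.4374, -0.3543, 0.0275]
eef_rot: [0.36, -0.359, 0.609, -0.609]
force: [-0.2, 0.1, 1.1]
finger_gap: 0.0421
```

```bash
python3 -c "
from h import *
rep(); plan([480,-330,150],-118.7)"
```

```text
t 6.55 tcp [ 437.4 -354.3   27.5] F [-0.2  0.1  1.1] gap 0.0421 yaw -118.91 toolY [ 0.  0. -1.]
yaw now -118.91 ->-118.7 twist [ 0.   -0.21 -0.02] shift [ -41.7 -122.5   25.7] j7 -0.55
yaw now -118.91 ->61.3 twist [3.0000e-02 1.7979e+02 0.0000e+00] shift [  41.7 -122.5  -25.7] j7 -0.55
```

{"name": "apply_moves", "arguments": {
  "twist": [
    [0, 0, 0],
    [0, 0, 0],
    [0, 0, 0],
    [0, 0, 0],
    [0, -8, 0],
    [0, -8, 0],
    [0, -8, 0],
    [0, -8, 0]
  ],
  "xyz": [
    [0, -15, 0],
    [0, -40, 0],
    [0, -45, 0],
    [0, -45, 0],
    [0, 0, 0],
    [0, 0, 0],
    [0, 0, 0],
    [0, 0, 0]
  ],
  "fingers": [0.3, 0.3, 0.3, 0.3, 0.3, 0.3, 0.3, 0.3],
  "force": 40
}}

```text
time: 7.35
tcp_pos: [0.4367, -0.3542, 0.173]
eef_rot: [-0.514, 0.515, -0.485, 0.485]
force: [0.0, 0.1, -4.1]
finger_gap: 0.0415
```

{"name": "apply_moves", "arguments": {
  "twist": [
    [0, -7.6, 0],
    [0, 0, 0]
  ],
  "xyz": [
    [0, 0, 0],
    [0, 0, 0]
  ],
  "fingers": [0.3, 0.3]
}}

```text
time: 7.55
tcp_pos: [0.4367, -0.3543, 0.1731]
eef_rot: [0.544, -0.544, 0.451, -0.451]
force: [0.1, -0.6, -3.7]
finger_gap: 0.0419
```

```bash
python3 -c "
from h import *
rep(); plan([510,-114,172],-79.3)"
```

```text
t 7.55 tcp [ 436.7 -354.3  173.1] F [ 0.1 -0.6 -3.7] gap 0.0419 yaw -79.34 toolY [ 0.     0.001 -1.   ]
yaw now -79.34 ->-79.3 twist [-0.01 -0.04 -0.03] shift [-222.5    1.1  116.7] j7 -0.18
yaw now -79.34 ->100.7 twist [ 5.0000e-02  1.7996e+02 -2.0000e-02] shift [ 222.5    1.1 -116.7] j7 -0.18
```

{"name": "apply_moves", "arguments": {
  "twist": [
    [0, 0, 0],
    [0, 0, 0],
    [0, 0, 0],
    [0, 0, 0],
    [0, 0, 0],
    [0, 0, 0],
    [0, 0, 0],
    [0, 0, 0]
  ],
  "xyz": [
    [-37, 0, 19],
    [-37, 0, 19],
    [-37, 0, 19],
    [-37, 0, 20],
    [-37, 0, 20],
    [-37, 0, 20],
    [0, 0, 0],
    [0, 0, 0]
  ],
  "fingers": [0.3, 0.3, 0.3, 0.3, 0.3, 0.3, 0.3, 0.3]
}}

```text
time: 8.35
tcp_pos: [0.5111, -0.1136, 0.1725]
eef_rot: [-0.544, 0.545, -0.451, 0.451]
force: [-0.6, -0.6, -3.7]
finger_gap: 0.0419
```

```bash
cat > m3.py <<'E'
from h import *
rep(); K,p,d=grab('wrist','w2.png'); np.savez('/tmp/w2',p=p,d=d); W=cloud(K,d)
a=np.radians(10.7); c0=np.array([.584,-.049]); ex=np.array([np.cos(a),np.sin(a)]); ey=np.array([-ex[1],ex[0]])
q=np.stack([(W[...,:2]-c0)@ex,(W[...,:2]-c0)@ey],-1)*1000; z=W[...,2]*1000
v=np.arange(420)[:,None]+0*z
ok=(v<330)&np.isfinite(z)
deck=ok&(abs(z-30)<5); Q=q[deck]
print('deck z',np.median(z[deck]),cv2.minAreaRect(Q.astype(np.float32)),Q.min(0),Q.max(0))
rail=ok&(z>36)&(z<60)&(abs(q[...,0])<125)&(abs(q[...,1])<100); Q=np.c_[q[rail],z[rail]]
for lo in range(-60,130,10):
    B=Q[(Q[:,0]>=lo)&(Q[:,0]<lo+10)]
    if len(B)>5:
        l=B[B[:,1]>-50,1]; r=B[B[:,1]<=-50,1]
        print(lo,len(B),'R',np.round([r.min(),r.max()],1) if len(r) else '','L',np.round([l.min(),l.max()],1) if len(l) else '','z',np.round(np.percentile(B[:,2],[50,95])))
b=ok&(q[...,1]>10)&(q[...,1]<95)&(abs(q[...,0])<125)&(p.astype(int).sum(-1)<100)&(abs(z-30)<6)
print('border',b.sum(),q[b].min(0),q[b].max(0),cv2.minAreaRect(q[b].astype(np.float32)))
E
python3 m3.py
```

```text
t 8.35 tcp [ 511.1 -113.6  172.5] F [-0.6 -0.6 -3.7] gap 0.0419 yaw -79.31 toolY [-0.001 -0.001 -1.   ]
deck z 29.495913667826223 ((-40.94737243652344, -34.319305419921875), (284.7322082519531, 563.1953735351562), 2.7348384857177734) [-195.89769601 -313.91457614] [ 95.66905984 240.47361604]
-40 128 R [-94.4 -86.5] L [-16.6  -8.1] z [39. 41.]
-30 132 R [-90.3 -81.7] L [-20.9 -12.3] z [39. 40.]
-20 279 R [-87.7 -75.4] L [-27.5 -15.7] z [43. 44.]
-10 297 R [-87.4 -75.4] L [-27.2 -16.1] z [43. 44.]
0 327 R [-87.1 -75.5] L [-27.4 -15.5] z [43. 45.]
10 323 R [-87.6 -75.8] L [-27.6 -15.7] z [43. 44.]
20 331 R [-87.4 -75.6] L [-27.6 -15.9] z [43. 45.]
30 336 R [-87.2 -75.4] L [-27.5 -15.5] z [43. 45.]
40 344 R [-87.8 -75.4] L [-27.4 -15.6] z [43. 45.]
50 359 R [-87.4 -75.9] L [-27.6 -16. ] z [43. 44.]
60 361 R [-87.1 -75.7] L [-27.7 -15.6] z [43. 44.]
70 1386 R [-87.6 -50. ] L [-49.2 -15.7] z [51. 52.]Traceback (most recent call last):
  File "m3.py", line 16, in <module>
    print('border',b.sum(),q[b].min(0),q[b].max(0),cv2.minAreaRect(q[b].astype(np.float32)))
                           ~~~~~~~~^^^
    return umr_minimum(a, axis, None, out, keepdims, initial, where)
ValueError: zero-size array to reduction operation minimum which has no identity
```

View pics/w2.png

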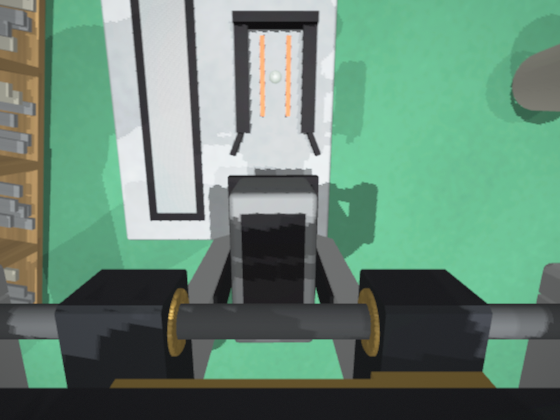

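The wrist view shows the held battery (273,240) in line with the shoe, the flares at (237,143) and (315,143), the stop at (276,17) and the catch at (275,77). Next I'll measure the battery against the shoe.

```bash
cat > m4.py <<'E'
from h import *
f=np.load('/tmp/w2.npz'); d=f['d'];p=f['p']; K=cam('wrist'); W=cloud(K,d)
a=np.radians(10.7); c0=np.array([.584,-.049]); ex=np.array([np.cos(a),np.sin(a)]); ey=np.array([-ex[1],ex[0]])
F=lambda w:np.stack([(w[...,:2]-c0)@ex,(w[...,:2]-c0)@ey],-1)*1000
q=F(W); z=W[...,2]*1000
print('tcp in frame',F(np.array(manip.state()['tcp_pos'])))
v,u=np.mgrid[:420,:560]
print('z around battery top', np.round(z[[195,210,230,260,290],273],1), 'foot?',np.round(z[185:200:3,273],1))
g=(u>225)&(u<322)&(v>170)&(v<300)&(z>190)&(z<215)
for lo in range(-100,-30,10):
    B=q[g&(q[...,0]>=lo)&(q[...,0]<lo+10)]
    if len(B)>10: print('top',lo,len(B),np.round([B[:,1].min(),B[:,1].max(),B[:,0].max()],1))
g2=(u>220)&(u<325)&(v>165)&(v<210)&(z>135)&(z<190)
print('front face',g2.sum(),'x',np.round(np.percentile(q[g2][:,0],[5,50,95,100]),1),'y',np.round([q[g2][:,1].min(),q[g2][:,1].max()],1),'z',np.round(np.percentile(z[g2],[0,5,50,95]),1))
for zz in range(140,190,10):
    h=g2&(z>=zz)&(z<zz+10); 
    if h.sum()>5: print(zz,h.sum(),np.round([q[h][:,0].mean(),q[h][:,1].min(),q[h][:,1].max()],1))
s=(z>47)&(z<58)&(abs(q[...,1]+51)<40)&(q[...,0]>50); print('stop x',np.round(np.percentile(q[s][:,0],[0,1,50,99,100]),1))
s=(z<47)&(z>30)&(abs(q[...,1]+51)<33)&(q[...,0]>60); print('stop face x',np.round(np.percentile(q[s][:,0],[1,50,99]),1))
rr=F(ray(K,[[275,77]],.032)); print('catch',rr)
# left edge of the reader/window
hsv=cv2.cvtColor(p,cv2.COLOR_RGB2HSV)
b=(u>130)&(u<210)&(v<225)&(hsv[...,2]<70)&(abs(z-30)<6)
qb=q[b]; print('border',len(qb))
for lo in range(-110,100,30):
    B=qb[(qb[:,0]>=lo)&(qb[:,0]<lo+30)]
    if len(B)>5: print(lo,np.round([B[:,1].min(),B[:,1].max(),B[:,0].min()],1))
E
python3 m4.py
```

```text
tcp in frame [-84.25630206 -51.49141187]
z around battery top [203.2 203.8 205.7 204.1 205.2] foot? [182.5 190.8 199.1 201.9 203.7]
top -100 1351 [-72.3 -30.2 -90. ]
top -90 1732 [-72.4 -30.1 -80. ]
top -80 1910 [-76.3 -26.7 -70. ]
top -70 1746 [-72.4 -30.1 -60. ]
top -60 1846 [-72.3 -30.2 -50. ]
top -50 1427 [-71.9 -30.6 -44.4]
front face 1159 x [-51.8 -44.8 -44.6 -44.4] y [-79.6 -23.3] z [145.9 148.5 162.5 188.2]
140 89 [-44.8 -79.5 -23.7]
150 431 [-47.7 -79.6 -23.3]
160 197 [-44.8 -71.3 -31.6]
170 208 [-44.8 -71.5 -31.4]
180 234 [-44.8 -71.4 -31.5]
stop x [70.1 70.4 74.1 78.7 79.2]
stop face x [60.1 70.5 93.8]
catch [[ 30.22540549 -53.67431104]]
border 2901
-110 [  19.9   74.4 -105.7]
-80 [ 20.   73.8 -79.6]
-50 [ 19.7  73.6 -50. ]
-20 [ 19.3  74.  -19.6]
10 [19.4 73.9 10.5]
40 [19.  73.7 40.2]
70 [19.2 73.4 70.2]
```

{"name": "apply_moves", "arguments": {
  "twist": [
    [0, 0, 0],
    [0, 0, 0],
    [0, 0, 0],
    [0, 0, 0],
    [0, 0, 0],
    [0, 0, 0]
  ],
  "xyz": [
    [0, 40, 0],
    [0, 40, 0],
    [0, 20, 0],
    [0, 10, 0],
    [0, 4, 0],
    [0, 0, 0]
  ],
  "fingers": [0.3, 0.3, 0.3, 0.3, 0.3, 0.3]
}}

```text
time: 9.0
tcp_pos: [0.5114, -0.1158, 0.059]
eef_rot: [-0.544, 0.544, -0.451, 0.452]
force: [-0.0, -0.3, -3.3]
finger_gap: 0.0422
```

{"name": "apply_moves", "arguments": {
  "twist": [
    [0, 0, 0],
    [0, 0, 0],
    [0, 0, 0]
  ],
  "xyz": [
    [0, 0.7, 0],
    [0, 0, 0],
    [0, 0, 0]
  ],
  "fingers": [0.3, 0.3, 0.3]
}}

```text
time: 9.3
tcp_pos: [0.5117, -0.1146, 0.0585]
eef_rot: [0.545, -0.544, 0.451, -0.452]
force: [-0.2, -0.8, -3.4]
finger_gap: 0.0417
```

```bash
sed -i 's/w2.png/w3.png/;s#/tmp/w2#/tmp/w3#' m3.py; cat >> h.py <<'E'
def frame(w,a=10.7):
    a=np.radians(a); ex=np.array([np.cos(a),np.sin(a)]); ey=np.array([-ex[1],ex[0]]); c0=np.array([.584,-.049])
    w=np.asarray(w); return np.stack([(w[...,:2]-c0)@ex,(w[...,:2]-c0)@ey],-1)*1000
E
python3 -c "
from h import *
rep(); print(frame(manip.state()['tcp_pos']))"
```

```text
t 9.30 tcp [ 511.7 -114.6   58.5] F [-0.2 -0.8 -3.4] gap 0.0417 yaw -79.31 toolY [ 0.001 -0.    -1.   ]
[-83.27234541 -51.06147936]
```

{"name": "apply_moves", "arguments": {
  "twist": [
    [0, 0, 0],
    [0, 0, 0],
    [0, 0, 0]
  ],
  "xyz": [
    [0.4, 0.7, 0],
    [0, 0, 0],
    [0, 0, 0]
  ],
  "fingers": [0.3, 0.3, 0.3]
}}

```text
time: 9.6
tcp_pos: [0.5116, -0.1149, 0.0575]
eef_rot: [0.545, -0.544, 0.451, -0.451]
force: [-0.1, 1.4, 3.7]
finger_gap: 0.0421
```

{"name": "apply_moves", "arguments": {
  "twist": [
    [0, 0, 0],
    [0, 0, 0],
    [0, 0, 0]
  ],
  "xyz": [
    [0, 0.5, 0],
    [0, 0, 0],
    [0, 0, 0]
  ],
  "fingers": [0.3, 0.3, 0.3]
}}

```text
time: 9.9
tcp_pos: [0.5116, -0.1149, 0.0575]
eef_rot: [0.545, -0.544, 0.451, -0.451]
force: [-1.0, 1.4, 8.1]
finger_gap: 0.0418
```

{"name": "apply_moves", "arguments": {
  "twist": [
    [0, 0, 0],
    [0, 0, 0],
    [0, 0, 0],
    [0, 0, 0],
    [0, 0, 0],
    [0, 0, 0],
    [0, 0, 0]
  ],
  "xyz": [
    [0, -0.9, 0],
    [0, 0, 8],
    [0, 0, 8],
    [0, 0, 8],
    [0, 0, 8],
    [0, 0, 8],
    [0, 0, 0]
  ],
  "fingers": [0.3, 0.3, 0.3, 0.3, 0.3, 0.3, 0.3]
}}

```text
time: 10.6
tcp_pos: [0.5497, -0.1086, 0.0576]
eef_rot: [-0.543, 0.545, -0.452, 0.451]
force: [-2.7, -0.8, 3.4]
finger_gap: 0.0417
```

```bash
python3 -c "
from h import *
rep(); print(frame(manip.state()['tcp_pos']),manip.state()['torque'])"
```

```text
t 10.60 tcp [ 549.7 -108.6   57.6] F [-2.7 -0.8  3.4] gap 0.0417 yaw -79.35 toolY [-0.002 -0.001 -1.   ]
[-44.81704831 -52.2348642 ] [-0.22381807  0.92048858 -0.01636805]
```

{"name": "apply_moves", "arguments": {
  "twist": [
    [0, 0, 0],
    [0, 0, 0],
    [0, 0, 0],
    [0, 0, 0],
    [0, 0, 0],
    [0, 0, 0],
    [0, 0, 0]
  ],
  "xyz": [
    [-0.4, -0.4, 8],
    [0, 0, 8],
    [0, 0, 8],
    [0, 0, 8],
    [0, 0, 8],
    [0, 0, 8],
    [0, 0, 0]
  ],
  "fingers": [0.3, 0.3, 0.3, 0.3, 0.3, 0.3, 0.3]
}}

```text
time: 11.3
tcp_pos: [0.5999, -0.0976, 0.0579]
eef_rot: [0.545, -0.544, 0.45, -0.452]
force: [-0.1, 1.2, -1.3]
finger_gap: 0.0416
```

```bash
python3 -c "
from h import *
rep(); print(frame(manip.state()['tcp_pos']),manip.state()['torque'])"
```

```text
t 11.30 tcp [599.9 -97.6  57.9] F [-0.1  1.2 -1.3] gap 0.0416 yaw -79.23 toolY [ 0.003 -0.    -1.   ]
[  6.61952748 -50.75057289] [ 0.09161344 -0.03048213  0.00874174]
```

{"name": "apply_moves", "arguments": {
  "twist": [
    [0, 0, 0],
    [0, 0, 0],
    [0, 0, 0],
    [0, 0, 0],
    [0, 0, 0]
  ],
  "xyz": [
    [0.3, 0, 6],
    [0, 0, 6],
    [0, 0, 6],
    [0, 0, 3],
    [0, 0, 0]
  ],
  "fingers": [0.3, 0.3, 0.3, 0.3, 0.3]
}}

```text
time: 11.8
tcp_pos: [0.6195, -0.0944, 0.0579]
eef_rot: [0.545, -0.544, 0.451, -0.452]
force: [0.9, 0.2, -1.6]
finger_gap: 0.0419
```

{"name": "apply_moves", "arguments": {
  "twist": [
    [0, 0, 0],
    [0, 0, 0],
    [0, 0, 0]
  ],
  "xyz": [
    [0, 0, 1.5],
    [0, 0, 1.5],
    [0, 0, 0]
  ],
  "fingers": [0.3, 0.3, 0.3]
}}

```text
time: 12.1
tcp_pos: [0.6216, -0.0942, 0.0579]
eef_rot: [0.544, -0.544, 0.451, -0.451]
force: [0.7, -1.2, -3.3]
finger_gap: 0.0417
```

```bash
python3 -c "
from h import *
rep(); print(frame(manip.state()['tcp_pos']),manip.state()['torque'])"
```

```text
t 12.10 tcp [621.6 -94.2  57.9] F [ 0.7 -1.2 -3.3] gap 0.0417 yaw -79.32 toolY [ 0.001 -0.    -1.   ]
[ 28.55694617 -51.36250662] [ 0.02484366 -0.15737555  0.00239953]
```

{"name": "apply_moves", "arguments": {
  "twist": [
    [0, 0, 0],
    [0, 0, 0],
    [0, 0, 0]
  ],
  "xyz": [
    [0, 0.4, 1.5],
    [0, 0, 0.5],
    [0, 0, 0]
  ],
  "fingers": [0.3, 0.3, 0.3]
}}

```text
time: 12.4
tcp_pos: [0.6225, -0.094, 0.0576]
eef_rot: [-0.544, 0.545, -0.452, 0.451]
force: [-2.2, 0.4, 1.9]
finger_gap: 0.0418
```

{"name": "apply_moves", "arguments": {
  "twist": [
    [0, 0, 0],
    [0, 0, 0],
    [0, 0, 0]
  ],
  "xyz": [
    [0, 0, 0.7],
    [0, 0, 0],
    [0, 0, 0]
  ],
  "fingers": [0.3, 0.3, 0.3]
}}

```text
time: 12.7
tcp_pos: [0.6229, -0.094, 0.0576]
eef_rot: [-0.544, 0.545, -0.452, 0.451]
force: [-5.4, -0.4, 4.8]
finger_gap: 0.0416
```

{"name": "apply_moves", "arguments": {
  "twist": [
    [0, 0, 0],
    [0, 0, 0],
    [0, 0, 0]
  ],
  "xyz": [
    [0, 0, 0.7],
    [0, 0, 0],
    [0, 0, 0]
  ],
  "fingers": [0.3, 0.3, 0.3]
}}

```text
time: 13.0
tcp_pos: [0.6234, -0.094, 0.0576]
eef_rot: [-0.544, 0.545, -0.452, 0.451]
force: [-5.9, -0.1, 5.1]
finger_gap: 0.0416
```

```bash
python3 -c "
from h import *
rep(); print(frame(manip.state()['tcp_pos']),manip.state()['torque'])"
```

```text
t 13.00 tcp [623.4 -94.   57.6] F [-5.9 -0.1  5.1] gap 0.0416 yaw -79.35 toolY [-0.002  0.    -1.   ]
[ 30.32782021 -51.51984737] [-0.12941239  1.45754605 -0.00987731]
```

{"name": "apply_moves", "arguments": {
  "twist": [
    [0, 0, 0],
    [0, 0, 0],
    [0, 0, 0]
  ],
  "xyz": [
    [0, -0.3, 1],
    [0, 0, 0],
    [0, 0, 0]
  ],
  "fingers": [0.3, 0.3, 0.3]
}}

```text
time: 13.3
tcp_pos: [0.6251, -0.0936, 0.0576]
eef_rot: [-0.544, 0.545, -0.452, 0.451]
force: [-5.0, -0.9, 1.6]
finger_gap: 0.042
```

{"name": "apply_moves", "arguments": {
  "twist": [
    [0, 0, 0],
    [0, 0, 0],
    [0, 0, 0]
  ],
  "xyz": [
    [0, 0, 1],
    [0, 0, 0],
    [0, 0, 0]
  ],
  "fingers": [0.3, 0.3, 0.3]
}}

```text
time: 13.6
tcp_pos: [0.6251, -0.0936, 0.0576]
eef_rot: [-0.544, 0.545, -0.452, 0.451]
force: [-7.2, -1.3, 3.6]
finger_gap: 0.0416
```

```bash
python3 -c "
from h import *
rep(); print(frame(manip.state()['tcp_pos']),manip.state()['torque'])"
```

```text
t 13.60 tcp [625.1 -93.6  57.6] F [-7.2 -1.3  3.6] gap 0.0416 yaw -79.35 toolY [-0.002 -0.    -1.   ]
[ 32.13049688 -51.46210347] [-0.2964628   1.63101849 -0.10505588]
```

{"name": "apply_moves", "arguments": {
  "twist": [
    [0, 0, 0],
    [0, 0, 0],
    [0, 0, 0]
  ],
  "xyz": [
    [0, 0, 1],
    [0, 0, 0],
    [0, 0, 0]
  ],
  "fingers": [0.3, 0.3, 0.3]
}}

```text
time: 13.9
tcp_pos: [0.6252, -0.0936, 0.0577]
eef_rot: [-0.543, 0.545, -0.453, 0.45]
force: [-8.9, -1.3, 5.6]
finger_gap: 0.0419
```

{"name": "apply_moves", "arguments": {
  "twist": [
    [0, 0, 0],
    [0, 0, 0],
    [0, 0, 0]
  ],
  "xyz": [
    [0, 0, 1],
    [0, 0, 0],
    [0, 0, 0]
  ],
  "fingers": [0.3, 0.3, 0.3]
}}

```text
time: 14.2
tcp_pos: [0.6252, -0.0936, 0.0577]
eef_rot: [-0.543, 0.545, -0.453, 0.45]
force: [-11.6, -1.2, 7.2]
finger_gap: 0.0419
```

```bash
python3 -c "
from h import *
rep(); print(frame(manip.state()['tcp_pos']),manip.state()['torque'])
K,p,d=grab('wrist','w4.png'); W=cloud(K,d); q=frame(W); z=W[...,2]*1000
v,u=np.mgrid[:420,:560]
g=(u>225)&(u<322)&(v>120)&(v<300)&(abs(q[...,1]+51.5)<15)
b=g&(abs(z-90)<4); s=g&(abs(z-52)<4)&(q[...,0]>50)
print('batt x',np.percentile(q[b][:,0],[0,1,99,100]).round(1),'stop',np.percentile(q[s][:,0],[0,1,50,99]).round(1))
"
```

```text
t 14.20 tcp [625.2 -93.6  57.7] F [-11.6  -1.2   7.2] gap 0.0419 yaw -79.38 toolY [-0.006  0.    -1.   ]
[ 32.17058738 -51.48421279] [-0.37665249  2.57444033 -0.08476914]
batt x [17.7 18.8 71.5 72. ] stop [71.2 71.4 75.3 79.6]
```

View pics/w4.png

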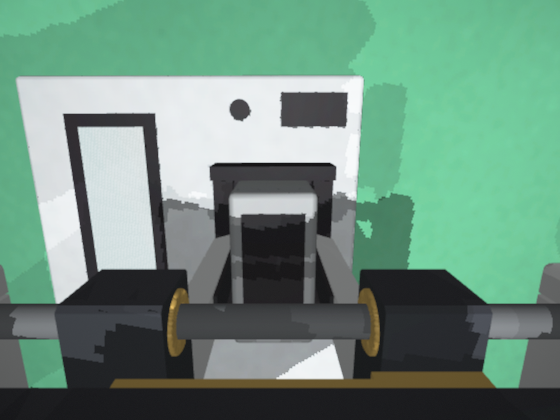

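The wrist view shows the battery front meeting the stop bar at (273,180). Measured, the battery front is at 71.5 mm and the stop at 71.2 mm. With the catch's jump already felt, it's home, so I'll relax the push, release and rise.

{"name": "apply_moves", "arguments": {
  "twist": [
    [0, 0, 0],
    [0, 0, 0],
    [0, 0, 0],
    [0, 0, 0],
    [0, 0, 0],
    [0, 0, 0],
    [0, 0, 0]
  ],
  "xyz": [
    [0, -0.3, -2.3],
    [0, 0, 0],
    [0, 0, 0],
    [0, 0, 0],
    [0, 0, 0],
    [0, 0, 0],
    [0, 0, 0]
  ],
  "fingers": [0.3, 0.3, 0.8, 0.8, 0.8, 0.8, 0.8]
}}

```text
time: 14.95
tcp_pos: [0.6268, -0.0931, 0.0581]
eef_rot: [0.545, -0.544, 0.451, -0.451]
force: [-0.4, 0.1, 0.6]
finger_gap: 0.0747
```

{"name": "apply_moves", "arguments": {
  "twist": [
    [0, 0, 0],
    [0, 0, 0],
    [0, 0, 0],
    [0, 0, 0],
    [0, 0, 0],
    [0, 0, 0],
    [0, 0, 0]
  ],
  "xyz": [
    [0, -20, 0],
    [0, -40, 0],
    [0, -40, 0],
    [0, -40, 0],
    [0, -40, 0],
    [0, 0, 0],
    [0, 0, 0]
  ],
  "fingers": [0.8, 0.8, 0.8, 0.8, 0.8, 0.8, 0.8]
}}

```text
time: 15.65
tcp_pos: [0.6267, -0.0931, 0.2388]
eef_rot: [0.545, -0.544, 0.451, -0.452]
force: [-0.4, 0.5, -0.3]
finger_gap: 0.0748
```

```bash
python3 -c "
from h import *
rep(); K,p,d=grab('wrist','w5.png'); W=cloud(K,d); q=frame(W); z=W[...,2]*1000
g=(abs(q[...,1]+51.5)<15)
b=g&(abs(z-90)<4)&(q[...,0]<90); s=g&(abs(z-52)<4)&(q[...,0]>50)
print('batt x',np.percentile(q[b][:,0],[0,1,99,100]).round(1),'stop',np.percentile(q[s][:,0],[0,1,50,99]).round(1))
# window border
m=(abs(z-30)<6)&(p.astype(int).sum(-1)<200)&(q[...,1]>5)&(q[...,1]<95)&(abs(q[...,0])<125); qb=q[m]; print(len(qb),qb.min(0),qb.max(0),cv2.minAreaRect(qb.astype(np.float32)) if len(qb) else 0)
plan([625,-94,230],-73); plan([462,342,230],-73)
"
```

```text
t 15.65 tcp [626.7 -93.1 238.8] F [-0.4  0.5 -0.3] gap 0.0748 yaw -79.31 toolY [ 0.002  0.    -1.   ]
batt x [-7.4 -6.9 70.7 70.9] stop [71.1 71.1 75.2 78.6]
1711 [-105.10096982   21.77603627] [108.14769074  76.66147856] ((1.53558349609375, 49.281211853027344), (213.30027770996094, 54.73095703125), 0.08165588229894638)
yaw now -79.31 ->-73.0 twist [ 0.02 -6.31 -0.06] shift [ 1.   7.4 -1.3] j7 -0.77
yaw now -79.31 ->107.0 twist [9.0000e-02 1.7369e+02 4.0000e-02] shift [-1.   7.4  1.3] j7 -0.77
yaw now -79.31 ->-73.0 twist [ 0.02 -6.31 -0.06] shift [-463.6    7.4  -29.7] j7 -0.77
yaw now -79.31 ->107.0 twist [9.0000e-02 1.7369e+02 4.0000e-02] shift [463.6   7.4  29.7] j7 -0.77
```

{"name": "apply_moves", "arguments": {
  "twist": [
    [0, -6.3, 0],
    [0, 0, 0],
    [0, 0, 0],
    [0, 0, 0],
    [0, 0, 0],
    [0, 0, 0],
    [0, 0, 0],
    [0, 0, 0]
  ],
  "xyz": [
    [0, 0, 0],
    [-47, 0, -3],
    [-47, 0, -3],
    [-47, 0, -3],
    [-47, 0, -3],
    [-47, 0, -3],
    [-47, 0, -3],
    [-47, 0, -3]
  ],
  "fingers": [0.8, 0.8, 0.8, 0.8, 0.8, 0.8, 0.8, 0.8]
}}

```text
time: 16.5
tcp_pos: [0.508, 0.217, 0.2363]
eef_rot: [-0.567, 0.569, -0.421, 0.42]
force: [0.2, 0.2, -0.1]
finger_gap: 0.0751
```

{"name": "apply_moves", "arguments": {
  "twist": [
    [0, 0, 0],
    [0, 0, 0],
    [0, 0, 0],
    [0, 0, 0],
    [0, 0, 0],
    [0, 0, 0]
  ],
  "xyz": [
    [-47, 0, -3],
    [-47, 0, -3],
    [-40, 0, -3],
    [0, 30, 0],
    [0, 30, 0],
    [0, 0, 0]
  ],
  "fingers": [0.8, 0.8, 0.8, 0.8, 0.8, 0.8]
}}

```text
time: 17.1
tcp_pos: [0.4584, 0.3399, 0.1732]
eef_rot: [-0.565, 0.572, -0.422, 0.419]
force: [-0.1, -0.2, -0.8]
finger_gap: 0.0749
```

```bash
python3 - <<'E'
from h import *
rep(); K,p,d=grab('wrist','w6.png'); W=cloud(K,d); z=W[...,2]
box=(abs(W[...,0]-.462)<.13)&(abs(W[...,1]-.342)<.10)
g=box&(z>.012)&(z<.040)
k,L,st,ce=cv2.connectedComponentsWithStats(g.astype(np.uint8))
for i in range(1,k):
    if st[i,4]>200:
        Q=(W[L==i][:,:2]*1000).astype(np.float32); print(st[i],cv2.minAreaRect(Q),np.percentile(z[L==i],[5,50,95]))
plan([462,342,170])
E
```

```text
t 17.10 tcp [458.4 339.9 173.2] F [-0.1 -0.2 -0.8] gap 0.0749 yaw -72.98 toolY [-0.008 -0.006 -1.   ]
[ 260   99   25  172 4005] ((463.4070129394531, 341.8191833496094), (179.10647583007812, 24.007726669311523), 17.08589744567871) [0.02033089 0.021663   0.025216  ]
yaw now -73.04 ->-73.0 twist [ 0.32 -0.    0.13] shift [-1.5  5.6  2.1] j7 -1.33
yaw now -73.04 ->107.0 twist [ -0.21 180.     0.5 ] shift [ 1.5  5.6 -2.1] j7 -1.33
```

View pics/w6.png

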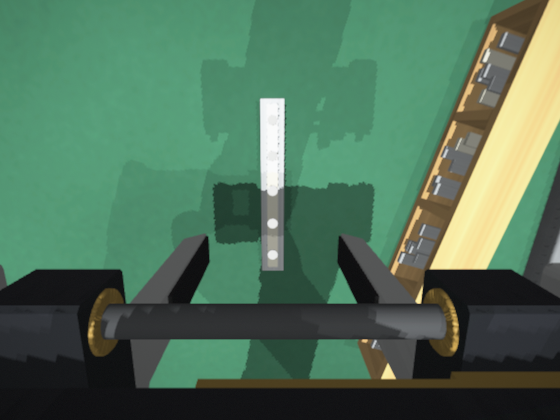

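The wrist view shows the bar from (272,98) to (272,270), between the fingers. It measures 179×24 mm at 17.1°, so I'll descend.

```bash
python3 -c "
from h import *
rep();plan([463.4,341.8,4],-72.9)"
```

```text
t 17.15 tcp [460.4 339.9 175.6] F [-0.1 -0.   0.6] gap 0.0753 yaw -73.04 toolY [-0.005 -0.004 -1.   ]
yaw now -73.04 ->-72.9 twist [ 0.32 -0.14  0.13] shift [ -0.9 171.6   3.4] j7 -1.33
yaw now -73.04 ->107.1 twist [ -0.21 179.86   0.5 ] shift [  0.9 171.6  -3.4] j7 -1.33
```

{"name": "apply_moves", "arguments": {
  "twist": [
    [0, 0, 0],
    [0, 0, 0],
    [0, 0, 0],
    [0, 0, 0],
    [0, 0, 0],
    [0, 0, 0],
    [0, 0, 0]
  ],
  "xyz": [
    [-1, 0, 3],
    [0, 40, 0],
    [0, 40, 0],
    [0, 40, 0],
    [0, 30, 0],
    [0, 12, 0],
    [0, 0, 0]
  ],
  "fingers": [0.6, 0.6, 0.6, 0.6, 0.6, 0.6, 0.6]
}}

```text
time: 17.85
tcp_pos: [0.4654, 0.3424, 0.0158]
eef_rot: [-0.568, 0.568, -0.421, 0.421]
force: [0.4, -0.1, -0.7]
finger_gap: 0.0565
```

```bash
python3 -c "
from h import *
rep();plan([463.4,341.8,4],-72.9)"
```

```text
t 17.85 tcp [465.4 342.4  15.8] F [ 0.4 -0.1 -0.7] gap 0.0565 yaw -73.06 toolY [-0. -0. -1.]
yaw now -73.06 ->-72.9 twist [ 0.03 -0.16  0.01] shift [ 0.  11.8 -2. ] j7 -1.15
yaw now -73.06 ->107.1 twist [-2.0000e-02  1.7984e+02  5.0000e-02] shift [-0.  11.8  2. ] j7 -1.15
```

{"name": "apply_moves", "arguments": {
  "twist": [
    [0, 0, 0],
    [0, 0, 0],
    [0, 0, 0],
    [0, 0, 0],
    [0, 0, 0],
    [0, 0, 0],
    [0, 0, 0],
    [0, 0, 0]
  ],
  "xyz": [
    [0, 8, -2],
    [0, 3, 0],
    [0, 0, 0],
    [0, 0, 0],
    [0, 0, 0],
    [0, 0, 0],
    [0, 0, 0],
    [0, 0, 0]
  ],
  "fingers": [0.6, 0.6, 0.6, 0.1, 0.1, 0.1, 0.1, 0.1],
  "force": 35
}}

```text
time: 18.65
tcp_pos: [0.4631, 0.3421, 0.0052]
eef_rot: [0.568, -0.568, 0.421, -0.421]
force: [-0.5, 0.1, 1.3]
finger_gap: 0.0237
```

{"name": "apply_moves", "arguments": {
  "twist": [
    [0, 0, 0],
    [0, 0, 0]
  ],
  "xyz": [
    [0, 0, 0],
    [0, 0, 0]
  ],
  "fingers": [0.1, 0.1]
}}

```text
time: 18.85
tcp_pos: [0.4631, 0.3421, 0.0052]
eef_rot: [0.568, -0.568, 0.421, -0.421]
force: [-0.7, -1.1, 1.1]
finger_gap: 0.0236
```

```bash
python3 -c "
from h import *
rep()"
```

```text
t 18.85 tcp [463.1 342.1   5.2] F [-0.7 -1.1  1.1] gap 0.0236 yaw -73.02 toolY [ 0.  0. -1.]
```

{"name": "apply_moves", "arguments": {
  "twist": [
    [0, 0, 0],
    [0, 0, 0],
    [0, 0, 0],
    [0, 0, 0],
    [0, 0, 0],
    [0, 0, 0],
    [0, 3.1, 0],
    [0, 3.2, 0]
  ],
  "xyz": [
    [0, -15, 0],
    [0, -30, 0],
    [0, -40, 0],
    [0, -40, 0],
    [0, -40, 0],
    [0, -35, 0],
    [0, 0, 0],
    [0, 0, 0]
  ],
  "fingers": [0.1, 0.1, 0.1, 0.1, 0.1, 0.1, 0.1, 0.1]
}}

```text
time: 19.65
tcp_pos: [0.4632, 0.3422, 0.2072]
eef_rot: [0.545, -0.543, 0.452, -0.452]
force: [-0.7, 0.2, -3.7]
finger_gap: 0.0238
```

```bash
python3 -c "
from h import *
rep();plan([458,-23,205],-79.3);plan([576,-1,205],-79.3)"
```

```text
t 19.65 tcp [463.2 342.2 207.2] F [-0.7  0.2 -3.7] gap 0.0238 yaw -79.47 toolY [ 0.001  0.002 -1.   ]
yaw now -79.47 ->-79.3 twist [-0.1  -0.17 -0.1 ] shift [357.9   2.2 -72.9] j7 -1.45
yaw now -79.47 ->100.7 twist [ 1.6000e-01  1.7983e+02 -1.5000e-01] shift [-357.9    2.2   72.9] j7 -1.45
yaw now -79.47 ->-79.3 twist [-0.1  -0.17 -0.1 ] shift [358.2   2.2  47.1] j7 -1.45
yaw now -79.47 ->100.7 twist [ 1.6000e-01  1.7983e+02 -1.5000e-01] shift [-358.2    2.2  -47.1] j7 -1.45
```

{"name": "apply_moves", "arguments": {
  "twist": [
    [0, 0, 0],
    [0, 0, 0],
    [0, 0, 0],
    [0, 0, 0],
    [0, 0, 0],
    [0, 0, 0],
    [0, 0, 0],
    [0, 0, 0]
  ],
  "xyz": [
    [30, 0, -6],
    [45, 0, -9],
    [45, 0, -9],
    [45, 0, -9],
    [45, 0, -9],
    [45, 0, -9],
    [45, 0, -9],
    [30, 0, -6]
  ],
  "fingers": [0.1, 0.1, 0.1, 0.1, 0.1, 0.1, 0.1, 0.1]
}}

```text
time: 20.45
tcp_pos: [0.4584, 0.0021, 0.206]
eef_rot: [0.544, -0.543, 0.452, -0.453]
force: [0.2, -1.2, -2.2]
finger_gap: 0.0239
```

{"name": "apply_moves", "arguments": {
  "twist": [
    [0, 0, 0],
    [0, 0, 0],
    [0, 0, 0]
  ],
  "xyz": [
    [28, 0, -6],
    [0, 0, 0],
    [0, 0, 0]
  ],
  "fingers": [0.1, 0.1, 0.1]
}}

```text
time: 20.75
tcp_pos: [0.4582, -0.0234, 0.2055]
eef_rot: [0.544, -0.544, 0.452, -0.452]
force: [0.6, 0.7, -2.5]
finger_gap: 0.0239
```

```bash
cat > m5.py <<'E'
from h import *
import sys
rep(); K,p,d=grab('wrist',sys.argv[1]); W=cloud(K,d); q=frame(W); z=W[...,2]*1000
print('tcp frame',frame(manip.state()['tcp_pos']))
v,u=np.mgrid[:420,:560]
m=(abs(z-30)<6)&(p.astype(int).sum(-1)<200)&(q[...,1]>5)&(q[...,1]<95)&(abs(q[...,0])<125)&(v<300)
k,L,st,ce=cv2.connectedComponentsWithStats(m.astype(np.uint8))
for i in range(1,k):
    if st[i,4]>100: print('border',st[i],cv2.minAreaRect(q[L==i].astype(np.float32)))
qb=q[m]
for lo in range(-120,120,40):
    B=qb[(qb[:,0]>=lo)&(qb[:,0]<lo+40)]
    if len(B)>20: print(lo,np.round([B[:,1].min(),B[:,1].max(),(B[:,1].min()+B[:,1].max())/2],1))
if len(qb): print('far edge x',np.percentile(qb[:,0],[1,99.5,100]))
t=manip.state()['tcp_pos'][2]*1000
bar=(abs(z-t-20)<14)&(v<330)&(abs(u-273)<60)
k,L,st,ce=cv2.connectedComponentsWithStats(bar.astype(np.uint8))
for i in range(1,k):
    if st[i,4]>300:
        P=np.c_[q[L==i],z[L==i]]; print('bar',st[i],cv2.minAreaRect(P[:,:2].astype(np.float32)))
        T=P[np.abs(P[:,2]-np.median(P[:,2]))<4]; c=np.linalg.lstsq(np.c_[T[:,:2],np.ones(len(T))],T[:,2],rcond=None)[0]; print('top slope deg x,y',np.degrees(c[:2]),'z med-tcp',np.median(T[:,2])-t)
        for lo in range(-220,120,20):
            B=T[(T[:,0]>=lo)&(T[:,0]<lo+20)]
            if len(B)>30: print('  z@',lo,np.median(B[:,2]).round(1))
E
python3 m5.py w7.png
```

```text
t 20.75 tcp [458.2 -23.4 205.5] F [ 0.6  0.7 -2.5] gap 0.0239 yaw -79.46 toolY [-0.     0.001 -1.   ]
tcp frame [-118.54507787   49.51294547]
border [244   0   8  87 505] ((31.805957794189453, 73.17678833007812), (6.574225902557373, 79.03756713867188), 89.931884765625)
border [293   0   8  81 505] ((34.57839584350586, 25.127090454101562), (6.756354331970215, 73.34549713134766), 89.74148559570312)
-120 [22.6 76.3 49.5]
-80 [21.9 76.5 49.2]
-40 [22.4 76.5 49.4]
0 [21.9 76.5 49.2]
40 [21.6 76.4 49. ]
far edge x [-94.69623536  71.09461949  71.32504549]
bar [  223    81   102   223 11492] ((-86.62403106689453, 48.99488830566406), (116.38329315185547, 48.05224609375), 1.06686270236969)
top slope deg x,y [-0.04991554  0.09579691] z med-tcp 16.670680637833158
  z@ -160 221.9
  z@ -140 222.0
  z@ -120 222.0
  z@ -100 222.0
  z@ -80 221.9
  z@ -60 222.0
  z@ -40 221.7
```

View pics/w7.png

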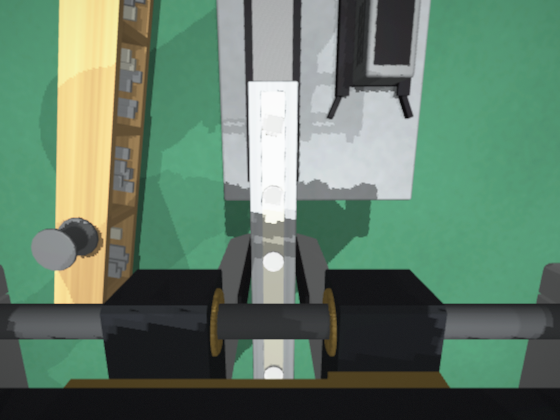

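The wrist view shows the held bar from (273,82), level, with the window at (273,40) beyond it and in line. Next comes the bar's offset in the grip.

```bash
cat > m6.py <<'E'
from h import *
K,p,d=grab('wrist'); W=cloud(K,d); q=frame(W); z=W[...,2]*1000; v,u=np.mgrid[:420,:560]
s=manip.state(); t=s['tcp_pos'][2]*1000; f=frame(s['tcp_pos']); A=rot(s['eef_rot'])
m=(abs(z-t-17)<7)&(v<232)&(abs(u-273)<40); Q=q[m]
r=cv2.minAreaRect(Q.astype(np.float32)); print('tcp',f,'yaw',np.degrees(np.arctan2(A[1,0],A[0,0])),'bar rect',r,'front x',np.percentile(Q[:,0],[99,99.9,100]))
for lo in range(-120,60,20):
    B=Q[(Q[:,0]>=lo)&(Q[:,0]<lo+20)]
    if len(B)>30: print(lo,np.round([B[:,1].min(),B[:,1].max(),(B[:,1].min()+B[:,1].max())/2],2))
print('bar centre-tcp x',np.percentile(Q[:,0],99.9)-90-f[0])
E
python3 m6.py
```

```text
tcp [-118.39216077   49.95566578] yaw -79.25362882012078 bar rect ((-65.54508209228516, 49.6220703125), (74.41413116455078, 24.10821533203125), 0.05591210350394249) front x [-29.08603078 -28.44196319 -28.34123876]
-120 [37.68 61.33 49.51]
-100 [37.72 61.65 49.69]
-80 [37.59 61.65 49.62]
-60 [37.61 61.57 49.59]
-40 [37.59 61.7  49.65]
bar centre-tcp x -0.04980242034686455
```

{"name": "apply_moves", "arguments": {
  "twist": [
    [0, 0, 0],
    [0, 0, 0],
    [0, 0, 0],
    [0, 0, 0],
    [0, 0, 0],
    [0, 0, 0],
    [0, 0, 0],
    [0, 0, 0]
  ],
  "xyz": [
    [0.4, 0, 30],
    [0, 0, 30],
    [0, 0, 30],
    [0, 0, 30],
    [0, 40, 0],
    [0, 40, 0],
    [0, 40, 0],
    [0, 0, 0]
  ],
  "fingers": [0.1, 0.1, 0.1, 0.1, 0.1, 0.1, 0.1, 0.1]
}}

```text
time: 21.65
tcp_pos: [0.5723, 0.0016, 0.0802]
eef_rot: [-0.543, 0.547, -0.454, 0.447]
force: [-0.8, 0.3, -2.4]
finger_gap: 0.0234
```

{"name": "apply_moves", "arguments": {
  "twist": [
    [0, 0, 0],
    [0, 0, 0],
    [0, 0, 0]
  ],
  "xyz": [
    [0, 20, 0],
    [0, 8, 0],
    [0, 0, 0]
  ],
  "fingers": [0.1, 0.1, 0.1]
}}

```text
time: 21.95
tcp_pos: [0.5766, -0.0004, 0.0574]
eef_rot: [0.545, -0.545, 0.451, -0.451]
force: [0.1, -1.2, -1.2]
finger_gap: 0.0236
```

```bash
python3 m5.py w8.png; python3 m6.py
```

```text
t 21.95 tcp [ 5.766e+02 -4.000e-01  5.740e+01] F [ 0.1 -1.2 -1.2] gap 0.0236 yaw -79.26 toolY [-0.  0. -1.]
tcp frame [ 2.1923153  48.75617021]
border [ 228   60   93  178 4824] ((54.70151901245117, 48.84804153442383), (55.878807067871094, 109.82772064208984), 89.63199615478516)
0 [21.2 77.  49.1]
40 [21.3 76.5 48.9]
80 [21.4 76.3 48.8]
far edge x [  2.05558286 109.28876365 109.5651995 ]
bar [  223    81   102   223 11496] ((33.979248046875, 49.14790725708008), (48.06402587890625, 116.0714340209961), 89.57829284667969)
top slope deg x,y [-0.06405451  0.03951123] z med-tcp 15.751327927136686
  z@ -40 73.7
  z@ -20 73.8
  z@ 0 73.9
  z@ 20 73.9
  z@ 40 73.8
  z@ 60 73.8
  z@ 80 73.6
tcp [ 2.44320509 48.41613041] yaw -79.2875901799315 bar rect ((55.142127990722656, 48.88471603393555), (74.44852447509766, 24.22547721862793), 0.06635036319494247) front x [91.54352327 92.22945521 92.37401192]
0 [36.95 60.58 48.77]
20 [37.02 60.97 49.  ]
40 [36.9  60.91 48.9 ]
bar centre-tcp x -0.21374987802528933
```

View pics/w8.png

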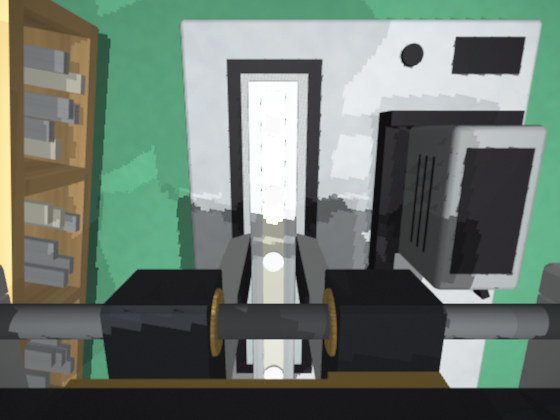

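The wrist view shows the bar end at (273,82) centred inside the window border, whose far edge is at (275,67). It's 22 mm up and level. The remaining corrections are −0.7 mm along, −0.2 mm across and 12 mm down.

{"name": "apply_moves", "arguments": {
  "twist": [
    [0, 0.2, 0],
    [0, 0, 0],
    [0, 0, 0],
    [0, 0, 0],
    [0, 0, 0],
    [0, 0, 0]
  ],
  "xyz": [
    [-0.2, 0, -0.7],
    [0, 5, 0],
    [0, 4, 0],
    [0, 3, 0],
    [0, 0, 0],
    [0, 0, 0]
  ],
  "fingers": [0.1, 0.1, 0.1, 0.1, 0.1, 0.1]
}}

```text
time: 22.65
tcp_pos: [0.5758, -0.0013, 0.0449]
eef_rot: [-0.543, 0.544, -0.452, 0.452]
force: [0.7, 0.2, -1.7]
finger_gap: 0.0235
```

```bash
python3 m5.py w9.png; python3 m6.py; python3 - <<'E'
from h import *
K,p,d=grab('wrist'); W=cloud(K,d); q=frame(W); z=W[...,2]*1000
g=(q[...,0]>100)&(q[...,0]<125)&(q[...,1]<90)&(q[...,1]>10)&(abs(z-30)<5); print('deck z',np.median(z[g]))
for n in ('scene','side'):
    K,p,d=grab(n,n+'9.png'); w=cloud(K,d)
    for nm,c,r,h in (('spool',(.387,.161),.03,.115),('cup',(.673,-.356),.05,.086),('can',(.737,.308),.045,.101)):
        g=(np.hypot(w[...,0]-c[0],w[...,1]-c[1])<r)&(abs(w[...,2]-h)<.012)
        print(n,nm,g.sum(),[round(x) for x in cv2.minAreaRect((w[g][:,:2]*1000).astype(np.float32))[0]])
    q=frame(w); z=w[...,2]*1000; b=(abs(z-90)<4)&(abs(q[...,1]+51)<35)&(q[...,0]>-30)&(q[...,0]<90)
    if b.sum()>20: print('batt',np.percentile(q[b][:,0],[1,99]),b.sum())
E
```

```text
t 22.65 tcp [575.8  -1.3  44.9] F [ 0.7  0.2 -1.7] gap 0.0235 yaw -79.53 toolY [-0. -0. -1.]
tcp frame [ 0.92015279 48.42852063]
border [ 222   53  100  188 5388] ((55.33463668823242, 49.15632629394531), (108.0146255493164, 55.881492614746094), 0.16514968872070312)
0 [21.1 77.  49. ]
40 [21.4 76.7 49.1]
80 [21.3 76.5 48.9]
far edge x [  4.8647886  109.05837887 109.41358142]
bar [  223    81   101   223 11483] ((32.747493743896484, 49.18210220336914), (116.0953598022461, 47.96975326538086), 1.5431922674179077)
top slope deg x,y [-0.08246534 -0.00103824] z med-tcp 16.24250654295909
  z@ -40 61.2
  z@ -20 61.3
  z@ 0 61.4
  z@ 20 61.3
  z@ 40 61.3
  z@ 60 61.3
  z@ 80 61.1
tcp [ 0.97203427 48.37602958] yaw -79.53158584511749 bar rect ((53.92349624633789, 48.36095428466797), (24.096477508544922, 74.4554214477539), 89.76371765136719) front x [90.08341526 90.94201892 91.13733694]
0 [36.59 60.25 48.42]
20 [36.6  60.5  48.55]
40 [36.39 60.37 48.38]
bar centre-tcp x -0.03001534659649685
deck z 29.421576951394286
scene spool 223 [387, 164]
scene cup 231 [673, -354]
scene can 604 [738, 311]
batt [-0.6972326  70.34656519] 442
side spool 152 [385, 158]
side cup 416 [673, -357]
side can 165 [736, 305]
batt [-10.25643063  68.90926155] 416
```

{"name": "apply_moves", "arguments": {
  "twist": [
    [0, 0, 0],
    [0, 0, 0],
    [0, 0, 0],
    [0, 0, 0]
  ],
  "xyz": [
    [-0.4, 0, 0.4],
    [0, 0, 0],
    [0, 0, 0],
    [0, 0, 0]
  ],
  "fingers": [0.1, 0.1, 0.1, 0.1]
}}

```text
time: 23.3
tcp_pos: [0.5762, -0.0007, 0.0451]
eef_rot: [0.544, -0.544, 0.452, -0.452]
force: [0.0, 0.5, -2.5]
finger_gap: 0.0239
```

```bash
python3 m6.py; python3 -c "
from h import *
rep(); manip.hand_in()"
```

```text
tcp [ 1.31509741 48.90894444] yaw -79.52203504530542 bar rect ((54.40234375, 48.86334228515625), (24.091453552246094, 74.38418579101562), 89.86885070800781) front x [90.54742825 91.32592425 91.58118283]
0 [37.06 60.73 48.89]
20 [37.13 60.96 49.05]
40 [36.88 60.89 48.88]
bar centre-tcp x 0.010826845248552486
t 23.35 tcp [576.2  -0.7  45.1] F [ 0.2  0.2 -1.9] gap 0.0240 yaw -79.52 toolY [ 0.  0. -1.]
the job is handed in; nothing more can be done
```

I slid the battery home and let go of it, then lifted the bar over the rack and held it above the window. I handed the job in at 23.4 s, still gripping the bar; the hand-in gave no verdict.

**Battery:** I felt the catch jump, then the rigid stop at about 12 N. After release its front was within 0.5 mm of the stop. I couldn't see the catch itself, so the click is inferred from that jump.

**Bar:** The last checks put it within about 0.5 mm of the window's centre. It was aligned to within about 0.3°, level to about 0.1°, and about 10 mm above the glass.

**Bystanders:** The spool, cup and can were where they started, to within about 1 mm in each camera. The scene and side cameras disagree with each other by a few mm (up to 6 mm across), so I did the fine positioning with the wrist camera.

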